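Unstack culture dishes onto their colour-coded warming pads

TASK

The culture dishes came back from the microscope in two stacks. Take the stacks apart and set each closed dish down gently on the warming pad of its own colour, in the middle of the pad, keeping the dishes level and never dropping them. Leave the reagent jar and the slide box where they stand.

Things in the scene. Friction and masses are not known exactly. Their poses are not given: they have to be found in the camera images.
- dish_red: Closed round culture dish filled with red medium, red all over but for a thin white rim around the lid and a white base, a rigid disc 60 mm in diameter and 16 mm high with straight sides and a flat lid, 35 g give or take a third; stands on the bench at the bottom of one of two stacks, with a small dish on top of it. Loose; nothing joins the dishes of a stack. Origin at the centre of its underside, z up.
- dish_blue: Closed round culture dish filled with blue medium, blue all over but for a thin white rim around the lid and a white base, a rigid disc 60 mm in diameter and 16 mm high with straight sides and a flat lid, 35 g give or take a third; stands on the bench at the bottom of one of two stacks, with a small dish on top of it. Loose; nothing joins the dishes of a stack. Origin at the centre of its underside, z up.
- dish_yellow: Closed round culture dish filled with yellow medium, yellow all over but for a thin white rim around the lid and a white base, a rigid disc 38 mm in diameter and 14 mm high with straight sides and a flat lid, 15 g give or take a third; at the start lies on top of one of the two 60 mm dishes (either one), off its centre by at most 5 mm each way, its underside 16 mm above the bench. Loose; nothing joins the dishes of a stack. Origin at the centre of its underside, z up.
- dish_green: Closed round culture dish filled with green medium, green all over but for a thin white rim around the lid and a white base, a rigid disc 38 mm in diameter and 14 mm high with straight sides and a flat lid, 15 g give or take a third; at the start lies on top of one of the two 60 mm dishes (either one), off its centre by at most 5 mm each way, its underside 16 mm above the bench. Loose; nothing joins the dishes of a stack. Origin at the centre of its underside, z up.
- pad_red: Flat warming pad fixed to the bench: a black square plate 96 mm x 96 mm and 6 mm high without any rim, with a flush red disc 82 mm in diameter in the middle of its top. Origin at the centre of its underside, so its top is 6 mm above the origin; z up, x and y along its edges.
- pad_blue: Flat warming pad fixed to the bench: a black square plate 96 mm x 96 mm and 6 mm high without any rim, with a flush blue disc 82 mm in diameter in the middle of its top. Origin at the centre of its underside, so its top is 6 mm above the origin; z up, x and y along its edges.
- pad_yellow: Flat warming pad fixed to the bench: a black square plate 96 mm x 96 mm and 6 mm high without any rim, with a flush yellow disc 82 mm in diameter in the middle of its top. Origin at the centre of its underside, so its top is 6 mm above the origin; z up, x and y along its edges.
- pad_green: Flat warming pad fixed to the bench: a black square plate 96 mm x 96 mm and 6 mm high without any rim, with a flush green disc 82 mm in diameter in the middle of its top. Origin at the centre of its underside, so its top is 6 mm above the origin; z up, x and y along its edges.
- reagent_bottle: Bystander: small upright jar with an orange cap and paper label, 36 mm in diameter and 62 mm high, loose. Origin at the centre of its underside, z up.
- slide_box: Bystander: white closed slide box with a grey seam, 85 mm (x) x 35 mm (y) x 28 mm high, loose. Origin at the centre of its underside, z up.

How it is judged:
By the outcome, as a careful person would: the job done as asked, in the order asked, and still so for the second after the job is handed in, with the robot touching nothing.
It also fails if it takes over 96 s, if anything falls off the work surface, if the arm or the gripper's body presses on something with over 40 N, if the wrist force passes 120 N, or if a joint passes its speed limit or range.

ROBOT

A 6-joint arm with a two-finger parallel gripper is mounted at the origin on the work surface. World frame = base frame: x ahead of the robot, y to its left, z up, the work surface at z = 0. Lengths are in mm, angles in degrees, forces in N, time in s.
With the tool pointing down it reaches from about 275 to 975 mm from the base axis. Payload 8.4 kg.
Tool frame: the origin (TCP) lies at the very end of the fingers, on their centre line; the grasp point (between the pads) lies bot.grip_depth behind it (bot.grip_depth is the distance from the TCP to the grasp point, in mm); z points along the fingers, y is the line along which they close (so a half turn about z gives the same grasp; the last joint's range is limited). The gripper opens to 92 mm and grips with 3 to 60 N. Pads are 20 mm wide; open, the fingers measure 128 mm over their backs; the gripper's body (75 mm by 189 mm) begins 69 mm behind the grasp point.
Start: joints at [66.784, 20.225, 93.587, -0, 66.188, -0.138], TCP at [244.996, 574.982, 214.583] pointing down, gripper open.
Joint ranges: [-150.9, 150.9], [-52.94, 120.26], [3.33, 152.33], [-74.26, 254.26], [0, 154.13], [-172.89, 172.89]. Speed limits (degrees/s): [127.2, 127.2, 159.86, 180, 180, 180].

INTERFACE

Orientations are given as [roll, pitch, yaw] about the fixed x, y, z axes, in that order (R = Rz(yaw) Ry(pitch) Rx(roll)).
In Python, from rig import bot, cams, order gives the robot as it stands. The module is installed in compiled form; this text tells all that it offers.
- The arm moves only by the tool drive_tool, never from a script. Its argument "plan" is text: rows parted by semicolons, each of 7 numbers parted by spaces: the finger opening in cm, from 0 to 9.19, then the shift along the tool's x, y, z in cm, then the turn, a rotation vector about the tool's x, y, z in rad. A call has exactly 5 rows; each row is the pose to reach, as a shift and turn from the pose commanded when the call began, along the tool's axes at that moment; what a row does not reach only later rows make up. A row lasts 1/10 s, in which the tool goes at most 50 mm and 8.59 degrees, less where a joint would pass 70% of its speed; a pose out of reach is approached as far as the arm can. A call with a gripper value outside its range is refused whole. The fingers move at their own pace and stop on an object; "squeeze" is the grip in N (left out, the last holds). Time passes only in rows, so rows that repeat a pose let the fingers close, or fill a call up. It gives the time, the measured TCP pose, the force, the opening and the grip force at its end, in the units of the state.
- bot.sense(): the state, without advancing time (a new reading comes with each control period).
- cams.snapshot(name): name is "side" or "top" or "wrist"; returns a dict with "img" (480x640x3 uint8, blue, green, red), "fx", "fy", "cx", "cy" (pixels), "k1" (the pictures are not rectified: a ray, as slopes to the right and down, at radius r is drawn at 1 + k1 r^2 times it, then the intrinsics apply), "rvec" (rotation vector, rad) and "tvec" (3), from world to camera coordinates, as OpenCV has them; the wrist camera has in their place "mount" (4x4, takes a point from camera to tool coordinates, whose origin is the TCP and whose axes are the flange's). Camera axes: x right, y down, z forward; pixel columns grow to the right and rows downward; lengths in mm; the calibration is good to about 2 mm. A picture is of the moment at which its call begins: read the wrist's pose just before it. There is no depth.
- order.close_job(): hands the job in; it is judged then, once.
Trained networks look in a picture, given as the dict that the camera call returned (one of the last four; its "shot" number tells which), for a name from the list of things; names that differ only in an ending like _2 or _b are one class to them, and where a whole thing is asked for, a point or a joint stands for the part that bears it (a point fixed in the world has none). Each returns a list of dicts, best first, with "conf" (0 to 1); they miss things now and then, are a little off and sometimes report something else, mostly with a low value. They report only what shows in the picture. A call takes as long as a camera call.
- cams.trace(picture, target): "region" (480x640 bool, what is visible of it) and "uv" ([column, row] in pixels, amid what is visible of it).
- cams.landmark_of(picture, target): "uv" ([column, row] in pixels: a listed point, or the origin of a listed thing).
The state is a dict: "time_s": time; "joint_positions": joint angles; "qvel": joint speeds; "tau": joint torques, N m; "tool_pos": TCP position; "ee_rot": TCP orientation; "force": force on the tool from outside, world axes, zero at the start; "torque": the same for the moment, N m; "opening": finger opening in mm; "gripper_force": force on a finger pad.
Only numpy, scipy, OpenCV 4.12 (cv2) and the standard library are available. Lean on these libraries where they do the work, as an engineer would, in place of code of your own. Each camera call takes 0.05 s, during which the arm holds its last target. There are 200 camera calls.

## Working session

There is one attempt and no reset: what is moved stays moved. The work goes in short steps, Python scripts to look and compute and a tool call to move; the robot and the scene stay as the last step left them, time stands still between calls to the robot, and variables do not carry over. Pictures are saved under pics/ and viewed, at most 14 in all, crops included, and the job is handed in when it is done.

Besides the shell and the picture viewer there is one more tool, called after ">>>" as name(argument=value, ...) on one line, values as JSON. drive_tool: Moves the arm, as the interface text tells. Its arguments: {"type":"object","properties":{"plan":{"type":"string"},"squeeze":{"type":"number"}},"required":["plan"]}

```bash
mkdir -p pics; cat > h.py <<'E'
import numpy as np, cv2
from rig import bot, cams, order
from scipy.spatial.transform import Rotation as Ro
def ray(p,uv,st=None):
    x=(uv[0]-p["cx"])/p["fx"]; y=(uv[1]-p["cy"])/p["fy"]
    a=np.array([x,y]); b=a.copy()
    for _ in range(20): b=a/(1+p["k1"]*(b@b))
    d=np.array([*b,1.])
    if "mount" in p:
        T=np.eye(4); T[:3,:3]=Ro.from_euler("xyz",st["ee_rot"],degrees=True).as_matrix(); T[:3,3]=st["tool_pos"]
        M=T@np.array(p["mount"]); return M[:3,3],M[:3,:3]@d
    R=cv2.Rodrigues(np.array(p["rvec"],float))[0]; t=np.array(p["tvec"],float).ravel()
    return -R.T@t, R.T@d
def at(p,uv,z,st=None):
    o,d=ray(p,uv,st); return o+d*(z-o[2])/d[2]
E
python3 - <<'E'
from h import *
s=bot.sense(); print(s, bot.grip_depth)
H=dict(dish_red=16,dish_blue=16,dish_yellow=30,dish_green=30,pad_red=6,pad_blue=6,pad_yellow=6,pad_green=6,reagent_bottle=62,slide_box=28)
for c in ["top","side"]:
    p=cams.snapshot(c); cv2.imwrite(f"pics/{c}0.png",p["img"])
    print(c,at(p,(320,240),0))
    for n,h in H.items():
        r=cams.trace(p,n); l=cams.landmark_of(p,n)
        print(n,[(round(q["conf"],2),np.round(q["uv"]),int(q["region"].sum()),np.round(at(p,q["uv"],h)[:2])) for q in r[:2]],[(round(q["conf"],2),np.round(at(p,q["uv"],16 if h==30 else 0)[:2],1)) for q in l[:2]])
E
```

```text
{'time_s': 0.0, 'joint_positions': array([ 6.67827557e+01,  2.02636363e+01,  9.36278291e+01, -2.91321556e-04,
        6.61881632e+01, -1.36268978e-01]), 'qvel': array([ 0.14653332,  0.08640159,  0.05480105, -0.01391885,  0.05625978,
       -0.0563086 ]), 'tau': array([ 1.24999104e-03, -5.93827915e+01, -3.34223413e+01,  6.95044803e-02,
        2.36394466e-02, -4.87431544e-05]), 'tool_pos': array([244.81610609, 574.52507381, 213.86047861]), 'ee_rot': array([-1.79920371e+02,  7.69751120e-05,  1.56919143e+02]), 'force': array([-0.34975914, -0.37840859,  0.07623769]), 'torque': array([0.01169367, 0.00325087, 0.04968996]), 'gripper_force': 0.0, 'opening': 91.73421933820809} 18.700000000000003
top [613.23971649  -7.65624156   0.        ]
dish_red [(0.81, array([240., 331.]), 432, array([430., 154.])), (0.54, array([318., 254.]), 282, array([582.,  -2.]))] [(0.97, array([443.7, 164.8]))]
dish_blue [(0.91, array([385., 311.]), 473, array([ 463., -132.]))] [(0.69, array([ 472.6, -117.2]))]
dish_yellow [(0.65, array([372., 306.]), 284, array([ 473., -106.])), (0.26, array([134., 304.]), 2358, a
[... 1373 characters left out ...]
0. , 161.2]))]
pad_red [(0.76, array([309., 211.]), 809, array([642., 151.])), (0.68, array([296., 177.]), 297, array([707., 308.]))] [(0.79, array([640.4, 162.4])), (0.7, array([565.8,  -9.7]))]
pad_blue [(0.94, array([387., 278.]), 1192, array([ 637., -168.]))] [(0.88, array([ 631.6, -167.1]))]
pad_yellow [(0.81, array([223., 196.]), 730, array([487., 355.]))] [(0.57, array([490.5, 365.2]))]
pad_green [(0.88, array([415., 363.]), 2007, array([ 517., -386.]))] [(0.81, array([ 523.5, -380.8]))]
reagent_bottle [(0.77, array([322., 246.]), 350, array([543., -35.]))] [(0.62, array([566.5,  -4.2]))]
slide_box [(0.77, array([297., 176.]), 275, array([692., 281.]))] [(0.76, array([717.1, 309.9]))]
```

View pics/top0.png

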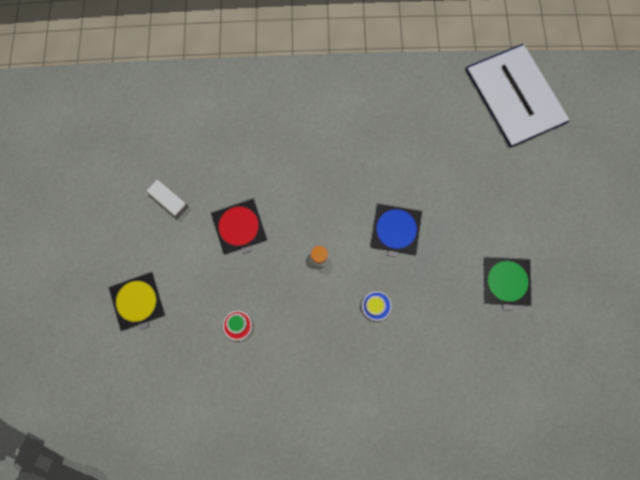

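View pics/side0.png

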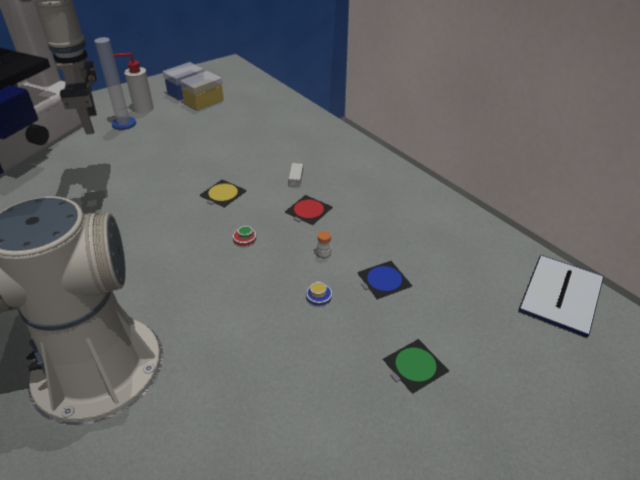

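```bash
cat >> h.py <<'E'
BG=dict(red=lambda h:(h<8)|(h>172),yellow=lambda h:(h>20)&(h<35),green=lambda h:(h>45)&(h<85),blue=lambda h:(h>95)&(h<130))
def blobs(p,c,z,st=None,amin=40):
    hsv=cv2.cvtColor(p["img"],cv2.COLOR_BGR2HSV)
    m=(BG[c](hsv[...,0].astype(int))&(hsv[...,1]>110)&(hsv[...,2]>60)).astype(np.uint8)
    n,l,s,ce=cv2.connectedComponentsWithStats(m)
    out=[]
    for i in range(1,n):
        if s[i,4]<amin: continue
        v,u=np.nonzero(l==i); P=np.array([at(p,q,z,st)[:2] for q in zip(u,v)])
        out.append((int(s[i,4]),np.round(ce[i]),np.round(P.mean(0),1),np.round(np.ptp(P,axis=0)),np.round((P.max(0)+P.min(0))/2,1)))
    return out
E
python3 - <<'E'
from h import *
p=cams.snapshot("top"); print({k:p[k] for k in("fx","k1","tvec")})
for c in BG:
    for z in (6,30 if c in("yellow","green") else 16):
        print(c,z); [print("  ",b) for b in blobs(p,c,z)]
E
```

```text
{'fx': 495.6403808567676, 'k1': -0.060715198106266056, 'tvec': array([ 15.81528489, 585.20747214, 905.16660768])}
red 6
   (1343, array([238., 226.]), array([646.8, 161.7]), array([88., 86.]), array([647.4, 161.1]))
   (203, array([238., 329.]), array([435.2, 159.6]), array([52., 50.]), array([442.5, 163.3]))
red 16
   (1343, array([238., 226.]), array([644.3, 159.9]), array([87., 85.]), array([644.9, 159.3]))
   (203, array([238., 329.]), array([434.9, 157.9]), array([51., 50.]), array([442. , 161.6]))
yellow 6
   (1416, array([136., 301.]), array([494.9, 371.2]), array([86., 86.]), array([494.9, 371.4]))
   (184, array([375., 305.]), array([ 476.1, -115.2]), array([28., 28.]), array([ 476. , -114.8]))
yellow 30
   (1416, array([136., 301.]), array([492.6, 362. ]), array([84., 84.]), array([492.5, 362.2]))
   (184, array([375., 305.]), array([ 474.1, -112.7]), array([28., 28.]), array([ 474.1, -112.3]))
green 6
   (1326, array([508., 281.]), array([ 517.8, -386.7]), array([82., 83.]), array([ 517.7, -386.9]))
   (165, array([236., 323.]), array([446.5, 165.1]), array([28., 26.]), array([446.5, 165.4]))
green 30
   (1326, array([508., 281.]), array([ 514.9, -377.7]), array([80., 81.]), array([ 514.8, -377.9]))
   (165, array([236., 323.]), array([445.3, 160.9]), array([27., 26.]), array([445.3, 161.1]))
blue 6
   (1335, array([396., 228.]), array([ 632.3, -165.3]), array([83., 85.]), array([ 632.6, -165.9]))
   (193, array([379., 306.]), array([ 474. , -123.1]), array([50., 50.]), array([ 475.1, -117.7]))
blue 16
   (1335, array([396., 228.]), array([ 630. , -163.8]), array([82., 84.]), array([ 630.2, -164.3]))
   (193, array([379., 306.]), array([ 473.3, -122. ]), array([50., 50.]), array([ 474.3, -116.6]))
```

The top view shows the green dish on red at (237,325) and yellow on blue at (376,305). The pads are at red (238,226), blue (396,228), yellow (136,301) and green (508,281). The side view agrees. I'm moving over the green/red stack while turning to yaw 90.

>>> drive_tool(plan="9.1 -3.4 -3 0 0 0 0.14; 9.1 -6.9 -6 0 0 0 0.28; 9.1 -10.4 -9 0 0 0 0.42; 9.1 -13.8 -12 0 0 0 0.56; 9.1 -17.3 -15.1 0 0 0 0.7")

```text
time_s: 2.65
tool_pos: [345.4, 366.8, 214.7]
ee_rot: [180.0, -0.0, 116.5]
force: [0.4, -0.3, -0.7]
opening: 91.1
gripper_force: 0.0
```

```bash
cat >> h.py <<'E'
def to(x,y,z,yaw=90):
    s=bot.sense(); R=Ro.from_euler("xyz",s["ee_rot"],degrees=True)
    d=R.inv().apply(np.array([x,y,z])-s["tool_pos"])/10
    rv=(R.inv()*Ro.from_euler("xyz",[180,0,yaw],degrees=True)).as_rotvec()
    print("t",s["time_s"],"pos",np.round(s["tool_pos"],1),np.round(s["ee_rot"],2),"F",np.round(s["force"],1),"op",round(s["opening"],1),round(s["gripper_force"],1),"| go cm",np.round(d,2),"rv",np.round(rv,3))
E
python3 -c "
from h import *
to(445,161,214)"
```

```text
t 2.65 pos [345.4 366.8 214.7] [ 1.7997e+02 -1.0000e-02  1.1651e+02] F [ 0.4 -0.3 -0.7] op 91.1 0.0 | go cm [-22.86  -0.28   0.07] rv [ 0.    -0.     0.463]
```

>>> drive_tool(plan="9.1 -4.6 -0.1 0 0 0 0.1; 9.1 -9.2 -0.1 0 0 0 0.2; 9.1 -13.8 -0.2 0 0 0 0.3; 9.1 -18.4 -0.3 0 0 0 0.4; 9.1 -22.9 -0.3 0 0 0 0.468")

```text
time_s: 3.15
tool_pos: [446.1, 160.7, 214.9]
ee_rot: [180.0, -0.0, 89.8]
force: [0.8, -0.1, 0.2]
opening: 91.0
gripper_force: 0.0
```

>>> drive_tool(plan="9.1 0 0 0 0 0 0;9.1 0 0 0 0 0 0;9.1 0 0 0 0 0 0;9.1 0 0 0 0 0 0;9.1 0 0 0 0 0 0")

```text
time_s: 3.65
tool_pos: [445.1, 163.6, 214.6]
ee_rot: [-180.0, -0.0, 90.1]
force: [0.8, 0.1, 0.2]
opening: 91.1
gripper_force: 0.0
```

```bash
python3 - <<'E'
from h import *
to(445,161,100)
s=bot.sense(); p=cams.snapshot("wrist"); cv2.imwrite("pics/w1.png",p["img"]); print(np.round(p["mount"],2).tolist())
print(blobs(p,"green",30,s,200)); print(blobs(p,"red",16,s,200))
E
```

```text
t 3.65 pos [445.1 163.6 214.6] [-1.800e+02 -1.000e-02  9.012e+01] F [0.8 0.1 0.2] op 91.1 0.0 | go cm [-2.600e-01 -1.000e-02  1.146e+01] rv [-0.    -0.     0.002]
[[-0.0, -0.97, -0.24, 66.62], [1.0, -0.0, -0.0, 0.05], [0.0, -0.24, 0.97, -170.01], [0.0, 0.0, 0.0, 1.0]]
[(840, array([317., 220.]), array([444. , 161.1]), array([30., 30.]), array([443.8, 160.8]))]
[(5164, array([518., 215.]), array([640.3, 163.6]), array([80., 81.]), array([640.3, 162.7])), (987, array([309., 214.]), array([436. , 164.6]), array([52., 51.]), array([440.4, 161.3]))]
```

View pics/w1.png

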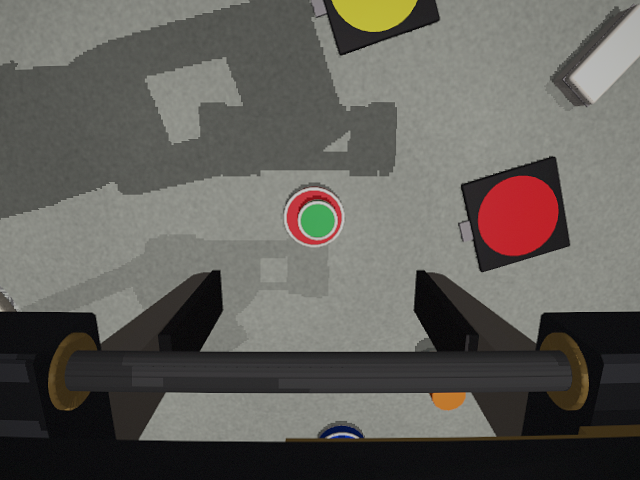

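The wrist view puts green at (317,220), about (444,161) mm, on the red dish. Descending to 18 mm.

>>> drive_tool(plan="9.1 -0.1 -0.1 4.5 0 0 0; 9.1 -0.26 -0.1 9 0 0 0; 9.1 -0.26 -0.1 13 0 0 0; 9.1 -0.26 -0.1 15.5 0 0 0; 9.1 -0.26 -0.1 16.5 0 0 0")

```text
time_s: 4.2
tool_pos: [442.8, 159.9, 47.3]
ee_rot: [-179.8, 0.1, 90.1]
force: [0.4, 0.5, 0.3]
opening: 91.3
gripper_force: 0.0
```

>>> drive_tool(plan="7 0 0 1 0 0 0; 6 0 0 1.8 0 0 0; 5.5 0 0 2.6 0 0 0; 5 0 0 3.1 0 0 0; 4.6 0 0 3.1 0 0 0", squeeze=6)

```text
time_s: 4.7
tool_pos: [444.5, 159.9, 18.4]
ee_rot: [-180.0, 0.0, 90.0]
force: [0.2, 0.2, 1.2]
opening: 53.1
gripper_force: 0.0
```

```bash
python3 - <<'E'
from h import *
to(444,161,18)
s=bot.sense(); p=cams.snapshot("wrist"); cv2.imwrite("pics/w2.png",p["img"])
print(blobs(p,"green",30,s,200)); print(blobs(p,"red",16,s,200))
E
```

```text
t 4.7 pos [444.5 159.9  18.4] [-179.99    0.     90.  ] F [0.2 0.2 1.2] op 53.1 0.0 | go cm [ 0.11 -0.05  0.04] rv [-0.  0. -0.]
[(3709, array([318., 297.]), array([444.2, 161.4]), array([31., 31.]), array([444.3, 161. ]))]
[(3408, array([301., 269.]), array([436.4, 169.5]), array([52., 52.]), array([441.5, 161.3])), (469, array([636., 292.]), array([599.7, 157.5]), array([ 9., 36.]), array([600.7, 157.7]))]
```

View pics/w2.png

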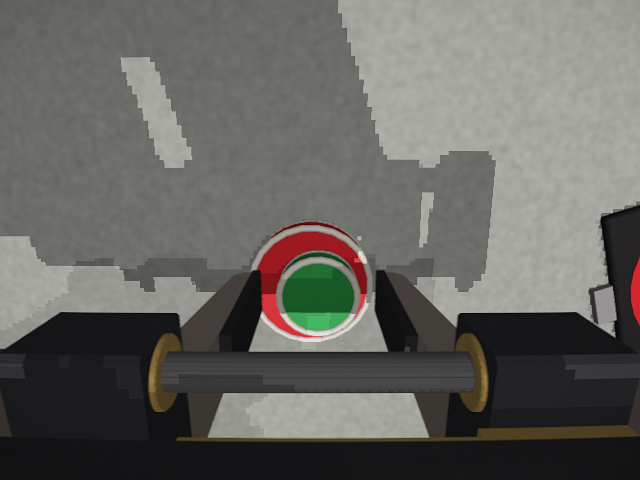

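Green sits centred between the fingers at (318,297), about 1.2 mm off in y. I'll correct that, close, then lift a little.

>>> drive_tool(plan="4.6 0.12 0 0 0 0 0; 4.3 0.12 0 0 0 0 0; 4.1 0.12 0 0 0 0 0; 3.9 0.12 0 0 0 0 0; 3.7 0.12 0 0 0 0 0", squeeze=6)

```text
time_s: 5.25
tool_pos: [444.7, 161.2, 18.7]
ee_rot: [180.0, -0.0, 90.0]
force: [0.2, -0.2, 1.5]
opening: 37.5
gripper_force: 6.0
```

>>> drive_tool(plan="3.4 0 0 0 0 0 0; 3.4 0 0 0 0 0 0; 3.4 0 0 0 0 0 0; 3.4 0 0 -0.3 0 0 0; 3.4 0 0 -1 0 0 0", squeeze=6)

```text
time_s: 5.75
tool_pos: [444.0, 160.9, 28.4]
ee_rot: [-179.9, 0.0, 90.0]
force: [0.8, 0.6, 0.3]
opening: 37.5
gripper_force: 6.0
```

>>> drive_tool(plan="3.4 0 0 -1 0 0 0; 3.4 0 0 -2.5 0 0 0; 3.4 0 0 -5 0 0 0; 3.4 0 0 -7 0 0 0; 3.4 0 0 -8 0 0 0")

```text
time_s: 6.25
tool_pos: [445.5, 161.4, 110.9]
ee_rot: [179.8, -0.1, 90.0]
force: [-0.3, 0.8, -0.1]
opening: 37.6
gripper_force: 6.0
```

```bash
python3 - <<'E'
from h import *
to(517,-385,108)
s=bot.sense(); p=cams.snapshot("wrist"); cv2.imwrite("pics/w3.png",p["img"])
z=s["tool_pos"][2]+12
print(blobs(p,"green",z,s,200)); print(blobs(p,"red",16,s,200));print(blobs(p,"red",6,s,200))
E
```

```text
t 6.25 pos [445.5 161.4 110.9] [ 1.7985e+02 -5.0000e-02  9.0000e+01] F [-0.3  0.8 -0.1] op 37.6 6.0 | go cm [-54.64   7.15   0.25] rv [ 0.003 -0.001 -0.   ]
[(3679, array([318., 299.]), array([445.2, 161.9]), array([31., 31.]), array([445.3, 161.5]))]
[(9021, array([586., 237.]), array([638.5, 164.4]), array([79., 79.]), array([638.8, 163.4])), (3336, array([310., 234.]), array([439.9, 166.8]), array([53., 45.]), array([440.5, 164.9]))]
[(9021, array([586., 237.]), array([645.8, 162. ]), array([82., 82.]), array([646.1, 161. ])), (3336, array([310., 234.]), array([439.7, 164.5]), array([55., 47.]), array([440.3, 162.5]))]
```

View pics/w3.png

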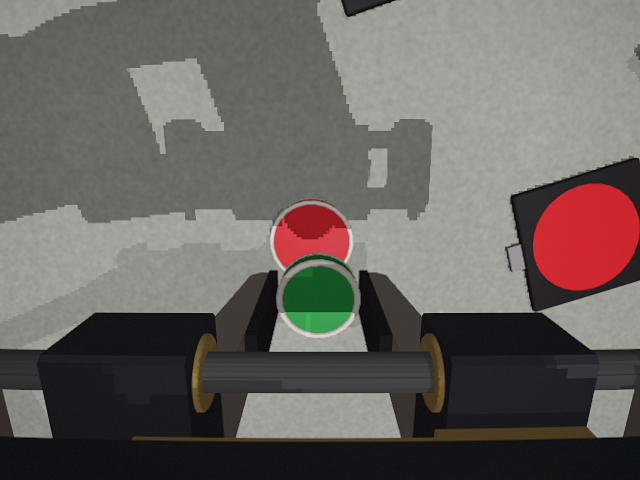

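Green is held level and centred at (318,299), and red stayed on the bench at (310,234). Next is the carry to the green pad.

>>> drive_tool(plan="3.4 -1 0.1 -1 0 0 0; 3.4 -3 0.4 -3 0 0 0; 3.4 -6 0.8 -5 0 0 0; 3.4 -10 1.3 -7 0 0 0; 3.4 -14 1.8 -9 0 0 0")

```text
time_s: 6.8
tool_pos: [461.8, 19.4, 198.9]
ee_rot: [-179.9, 0.0, 90.1]
force: [0.6, -0.2, 0.1]
opening: 37.6
gripper_force: 6.0
```

>>> drive_tool(plan="3.4 -4 0.5 -0.5 0 0 0; 3.4 -8 1 -1 0 0 0; 3.4 -12 1.6 -1 0 0 0; 3.4 -16 2.1 -1 0 0 0; 3.4 -20 2.6 -1 0 0 0")

```text
time_s: 7.3
tool_pos: [487.7, -181.1, 208.2]
ee_rot: [-179.9, -0.0, 90.0]
force: [0.8, 0.4, 0.2]
opening: 37.6
gripper_force: 6.0
```

>>> drive_tool(plan="3.4 -4 0.5 0 0 0 0; 3.4 -8 1 0 0 0 0; 3.4 -12 1.6 0 0 0 0; 3.4 -16 2.1 0 0 0 0; 3.4 -18.6 2.5 0 0 0 0")

```text
time_s: 7.8
tool_pos: [512.5, -367.8, 207.7]
ee_rot: [-179.9, -0.0, 89.9]
force: [0.3, -0.3, -0.1]
opening: 37.7
gripper_force: 6.0
```

>>> drive_tool(plan="3.4 -1.4 0.2 0 0 0 0; 3.4 -2 0.3 0 0 0 0; 3.4 -2.2 0.3 0 0 0 0; 3.4 -2.2 0.3 0 0 0 0; 3.4 -2.2 0.3 0 0 0 0")

```text
time_s: 8.3
tool_pos: [516.6, -385.8, 208.7]
ee_rot: [-180.0, -0.0, 90.1]
force: [-0.5, -0.7, -0.3]
opening: 37.6
gripper_force: 6.0
```

```bash
python3 - <<'E'
from h import *
to(517,-387,24)
s=bot.sense(); p=cams.snapshot("wrist"); cv2.imwrite("pics/w4.png",p["img"])
print(blobs(p,"green",6,s,200)); print(blobs(p,"green",s["tool_pos"][2]+12,s,200))
E
```

```text
t 8.3 pos [ 516.6 -385.8  208.7] [-1.7999e+02 -2.0000e-02  9.0060e+01] F [-0.5 -0.7 -0.3] op 37.6 6.0 | go cm [-0.13  0.05 18.47] rv [-0.    -0.     0.001]
[(5399, array([318., 214.]), array([ 516.3, -385.7]), array([82., 79.]), array([ 516.6, -385.8])), (3673, array([318., 299.]), array([ 516.1, -474.9]), array([73., 72.]), array([ 516.1, -476. ]))]
[(5399, array([318., 214.]), array([ 516.4, -347.4]), array([35., 33.]), array([ 516.6, -347.4])), (3673, array([318., 299.]), array([ 516.4, -385.2]), array([31., 31.]), array([ 516.4, -385.7]))]
```

View pics/w4.png

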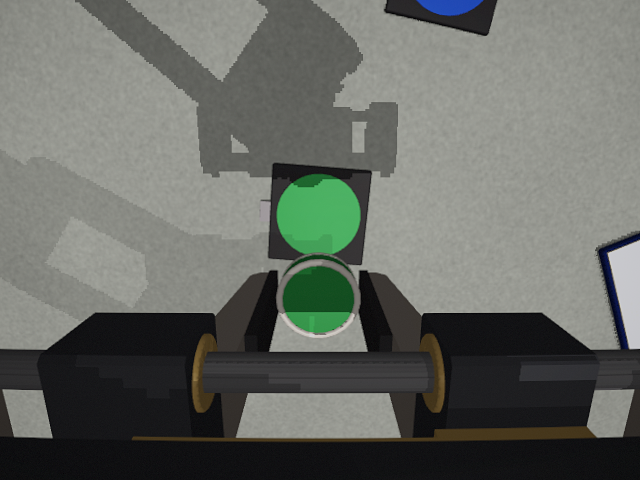

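The pad reads about (516.6,-386.5) at pixel (318,214), with the dish above it. Lowering.

>>> drive_tool(plan="3.4 -0.05 0 1.5 0 0 0; 3.4 -0.05 0 5 0 0 0; 3.4 -0.05 0 9 0 0 0; 3.4 -0.05 0 13 0 0 0; 3.4 -0.05 0 16 0 0 0")

```text
time_s: 8.85
tool_pos: [515.3, -386.0, 45.3]
ee_rot: [-179.9, -0.1, 90.0]
force: [0.1, -0.1, -0.5]
opening: 37.4
gripper_force: 6.0
```

>>> drive_tool(plan="3.4 0 0 1.4 0 0 0; 3.4 0 0 2.4 0 0 0; 3.4 0 0 3.2 0 0 0; 3.4 0 0 3.7 0 0 0; 3.4 0 0 3.8 0 0 0")

```text
time_s: 9.35
tool_pos: [516.9, -387.6, 11.0]
ee_rot: [180.0, 0.0, 90.0]
force: [-0.0, -0.3, 0.2]
opening: 37.7
gripper_force: 6.0
```

>>> drive_tool(plan="3.4 0 0 0 0 0 0; 3.4 0 0 0.04 0 0 0; 3.4 0 0 0.08 0 0 0; 3.4 0 0 0.12 0 0 0; 3.4 0 0 0.12 0 0 0")

```text
time_s: 9.85
tool_pos: [516.6, -387.4, 9.5]
ee_rot: [180.0, 0.0, 90.0]
force: [0.0, 0.2, -0.8]
opening: 38.0
gripper_force: 6.0
```

```bash
python3 - <<'E'
from h import *
for i in range(3): to(517,-387,8.3); cams.snapshot("wrist")
E
```

```text
t 9.85 pos [ 516.6 -387.4    9.5] [1.7999e+02 1.0000e-02 9.0000e+01] F [ 0.   0.2 -0.8] op 38.0 6.0 | go cm [0.04 0.04 0.12] rv [ 0.  0. -0.]
t 9.9 pos [ 516.6 -387.4    9.5] [180.   0.  90.] F [ 1.   0.3 -0.4] op 38.0 6.0 | go cm [0.04 0.04 0.12] rv [ 0.  0. -0.]
t 9.95 pos [ 516.6 -387.4    9.4] [180.   0.  90.] F [0.4 0.4 0. ] op 37.9 6.0 | go cm [0.04 0.04 0.11] rv [0. 0. 0.]
```

>>> drive_tool(plan="3.4 0 0 0.03 0 0 0; 3.4 0 0 0.06 0 0 0; 3.4 0 0 0.08 0 0 0; 3.4 0 0 0.08 0 0 0; 3.4 0 0 0.08 0 0 0")

```text
time_s: 10.5
tool_pos: [516.6, -387.4, 8.7]
ee_rot: [180.0, 0.0, 90.0]
force: [-1.4, 1.0, 3.1]
opening: 37.5
gripper_force: 6.0
```

>>> drive_tool(plan="3.4 0 0 0.02 0 0 0; 3.4 0 0 0.04 0 0 0; 3.4 0 0 0.04 0 0 0; 3.4 0 0 0.04 0 0 0; 3.4 0 0 0.04 0 0 0")

```text
time_s: 11.0
tool_pos: [516.6, -387.4, 8.7]
ee_rot: [180.0, 0.0, 90.0]
force: [-1.7, 2.4, 8.4]
opening: 37.5
gripper_force: 6.0
```

```bash
python3 - <<'E'
from h import *
for i in range(3): to(517,-387,8.3); cams.snapshot("side")
E
```

```text
t 11.0 pos [ 516.6 -387.4    8.7] [180.   0.  90.] F [-1.7  2.4  8.4] op 37.5 6.0 | go cm [0.04 0.04 0.04] rv [ 0.  0. -0.]
t 11.05 pos [ 516.6 -387.4    8.7] [180.   0.  90.] F [-2.3  1.2  7.5] op 37.7 6.0 | go cm [0.04 0.04 0.04] rv [ 0.  0. -0.]
t 11.1 pos [ 516.6 -387.4    8.7] [180.   0.  90.] F [-1.6  1.5  7.6] op 37.5 6.0 | go cm [0.04 0.04 0.04] rv [ 0.  0. -0.]
```

The dish made contact at 8.7 mm with light force. I'm easing off, opening and retreating.

>>> drive_tool(plan="3.4 0 0 -0.05 0 0 0; 3.4 0 0 -0.05 0 0 0; 3.9 0 0 -0.05 0 0 0; 4.2 0 0 -0.05 0 0 0; 4.8 0 0 -0.05 0 0 0")

```text
time_s: 11.65
tool_pos: [516.5, -387.3, 8.5]
ee_rot: [-180.0, -0.0, 90.0]
force: [0.1, -1.2, -0.4]
opening: 47.2
gripper_force: 0.0
```

>>> drive_tool(plan="5.6 0 0 0 0 0 0; 6 0 0 -0.5 0 0 0; 7 0 0 -3 0 0 0; 9.1 0 0 -7 0 0 0; 9.1 0 0 -12 0 0 0")

```text
time_s: 12.15
tool_pos: [515.4, -386.5, 128.6]
ee_rot: [-179.8, -0.1, 90.0]
force: [0.2, -0.2, -0.1]
opening: 82.1
gripper_force: 0.0
```

>>> drive_tool(plan="9.1 0 0 -4 0 0 0; 9.1 0 0 -7 0 0 0; 9.1 0 0 -8 0 0 0; 9.1 0 0 -8 0 0 0; 9.1 0 0 -8 0 0 0")

```text
time_s: 12.65
tool_pos: [515.9, -386.8, 207.2]
ee_rot: [-179.9, -0.1, 90.0]
force: [-1.4, 0.3, -0.9]
opening: 90.7
gripper_force: 0.0
```

```bash
python3 - <<'E'
from h import *
to(474,-113,208)
s=bot.sense(); p=cams.snapshot("wrist"); cv2.imwrite("pics/w5.png",p["img"])
print(blobs(p,"green",6,s,200)); print(blobs(p,"green",20,s,200))
E
```

```text
t 12.65 pos [ 515.9 -386.8  207.2] [-1.7991e+02 -7.0000e-02  9.0000e+01] F [-1.4  0.3 -0.9] op 90.7 0.0 | go cm [27.38 -4.19 -0.05] rv [-0.002 -0.001  0.   ]
[(4231, array([319., 213.]), array([ 516.2, -385.3]), array([82., 81.]), array([ 516.2, -387. ])), (833, array([319., 218.]), array([ 516.3, -390. ]), array([31., 32.]), array([ 516.2, -390.1]))]
[(4231, array([319., 213.]), array([ 516.2, -382.9]), array([79., 78.]), array([ 516.2, -384.5])), (833, array([319., 218.]), array([ 516.3, -387.4]), array([30., 31.]), array([ 516.2, -387.5]))]
```

View pics/w5.png

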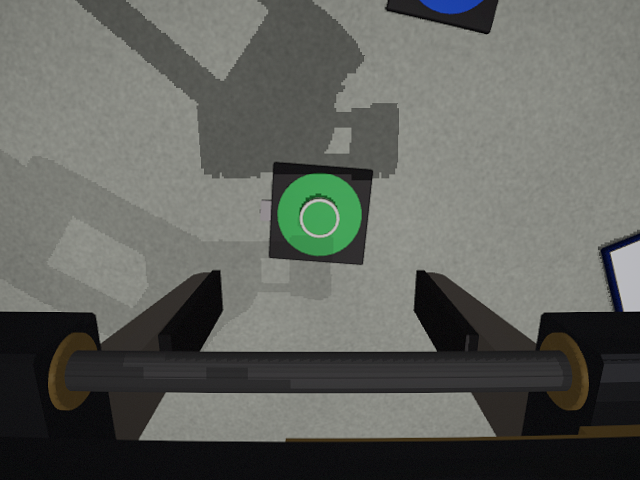

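Green is in the middle of its pad, at pixel (319,218) and within 0.5 mm. Next, the yellow/blue stack.

>>> drive_tool(plan="9.1 3 -0.5 0 0 0 0; 9.1 7.5 -1.2 0 0 0 0; 9.1 12.5 -2 0 0 0 0; 9.1 17.5 -2.8 0 0 0 0; 9.1 22 -3.5 0 0 0 0")

```text
time_s: 13.2
tool_pos: [479.8, -165.2, 206.7]
ee_rot: [-179.8, -0.1, 90.0]
force: [0.3, -0.6, -0.2]
opening: 91.2
gripper_force: 0.0
```

>>> drive_tool(plan="9.1 3.5 -0.4 0 0 0 0; 9.1 5.4 -0.7 0 0 0 0; 9.1 5.4 -0.7 0 0 0 0; 9.1 5.4 -0.7 0 0 0 0; 9.1 5.4 -0.7 0 0 0 0")

```text
time_s: 13.7
tool_pos: [474.5, -114.2, 208.0]
ee_rot: [-179.9, 0.0, 90.0]
force: [-0.2, -0.1, 0.3]
opening: 91.1
gripper_force: 0.0
```

```bash
python3 - <<'E'
from h import *
s=bot.sense(); p=cams.snapshot("wrist")
print(blobs(p,"yellow",30,s,200)); print(blobs(p,"blue",16,s,200)); print(blobs(p,"blue",6,s,200)); b=blobs(p,"yellow",30,s,200)[0][4]
to(b[0],b[1],18.5)
E
```

```text
[(895, array([317., 218.]), array([ 472.7, -113.3]), array([30., 30.]), array([ 472.6, -113.3]))]
[(997, array([317., 220.]), array([ 473. , -118.2]), array([52., 51.]), array([ 473. , -116.7])), (4337, array([475., 260.]), array([ 629. , -158.4]), array([80., 78.]), array([ 626.8, -161.4]))]
[(997, array([317., 220.]), array([ 472.9, -120.1]), array([53., 53.]), array([ 472.9, -118.6])), (4337, array([475., 260.]), array([ 633.3, -161.4]), array([82., 80.]), array([ 631. , -164.6]))]
t 13.75 pos [ 474.6 -114.3  208.1] [-179.95   -0.     89.95] F [0.3 0.3 0.1] op 90.7 0.0 | go cm [ 0.1  -0.18 18.96] rv [-0.001 -0.    -0.001]
```

>>> drive_tool(plan="9.1 0.05 -0.1 4.5 0 0 0; 9 0.1 -0.18 9 0 0 0; 8 0.1 -0.18 13 0 0 0; 7 0.1 -0.18 15.5 0 0 0; 6 0.1 -0.18 16.3 0 0 0")

```text
time_s: 14.25
tool_pos: [470.9, -112.8, 43.0]
ee_rot: [-179.7, -0.1, 89.9]
force: [-0.1, -0.7, 0.5]
opening: 68.2
gripper_force: 0.0
```

>>> drive_tool(plan="6 0 0 1 0 0 0; 5.5 0 0 1.8 0 0 0; 5 0 0 2.4 0 0 0; 4.6 0 0 2.6 0 0 0; 4.6 0 0 2.6 0 0 0", squeeze=6)

```text
time_s: 14.75
tool_pos: [473.1, -112.4, 19.9]
ee_rot: [180.0, 0.0, 90.0]
force: [-0.4, -0.8, 0.2]
opening: 46.0
gripper_force: 0.0
```

```bash
python3 - <<'E'
from h import *
s=bot.sense(); p=cams.snapshot("wrist")
b=blobs(p,"yellow",30,s,200)[0]; print(b); to(b[4][0],b[4][1],18.5)
E
```

```text
(210, array([318., 261.]), array([472.7, -94.9]), array([28.,  8.]), array([473.3, -96.7]))
t 14.8 pos [ 473.1 -112.4   20.1] [1.7996e+02 1.0000e-02 9.0000e+01] F [ 0.2 -0.8 -0.2] op 45.8 0.0 | go cm [1.57 0.02 0.16] rv [0.001 0.    0.   ]
```

The dish's shading breaks up the yellow mask here, so I'll rely on the earlier clean fix (472.6,-113.3).

>>> drive_tool(plan="4.6 -0.09 0 0.1 0 0 0; 4.3 -0.09 0 0.15 0 0 0; 4.1 -0.09 0 0.15 0 0 0; 3.9 -0.09 0 0.15 0 0 0; 3.7 -0.09 0 0.15 0 0 0", squeeze=6)

```text
time_s: 15.3
tool_pos: [472.9, -113.3, 18.3]
ee_rot: [180.0, 0.0, 90.0]
force: [0.4, 0.2, 0.2]
opening: 37.5
gripper_force: 6.0
```

>>> drive_tool(plan="3.4 0 0 0 0 0 0; 3.4 0 0 0 0 0 0; 3.4 0 0 0 0 0 0; 3.4 0 0 -0.3 0 0 0; 3.4 0 0 -1 0 0 0", squeeze=6)

```text
time_s: 15.8
tool_pos: [472.3, -113.2, 28.1]
ee_rot: [-179.9, -0.0, 90.0]
force: [-0.4, -0.3, -0.1]
opening: 37.8
gripper_force: 6.0
```

>>> drive_tool(plan="3.4 0 0 -1 0 0 0; 3.4 0 0 -2.5 0 0 0; 3.4 0 0 -5 0 0 0; 3.4 0 0 -7 0 0 0; 3.4 0 0 -8 0 0 0")

```text
time_s: 16.3
tool_pos: [473.8, -113.5, 110.6]
ee_rot: [179.8, 0.0, 90.0]
force: [0.2, -0.0, -0.2]
opening: 37.5
gripper_force: 6.0
```

```bash
python3 - <<'E'
from h import *
to(494,371,208)
s=bot.sense(); p=cams.snapshot("wrist"); cv2.imwrite("pics/w6.png",p["img"])
print(blobs(p,"yellow",s["tool_pos"][2]+12,s,200)); print(blobs(p,"blue",16,s,200))
E
```

```text
t 16.3 pos [ 473.8 -113.5  110.6] [1.7983e+02 4.0000e-02 9.0000e+01] F [ 0.2 -0.  -0.2] op 37.5 6.0 | go cm [48.44  2.05 -9.77] rv [ 0.003  0.001 -0.   ]
[(210, array([318., 260.]), array([473.7, -95.1]), array([28.,  8.]), array([473.8, -96.7])), (3733, array([318., 299.]), array([ 473.5, -113.1]), array([31., 31.]), array([ 473.6, -113.2]))]
[(3026, array([316., 236.]), array([ 472.6, -109.8]), array([52., 41.]), array([ 472.7, -111.2])), (5396, array([525., 288.]), array([ 626.6, -149.4]), array([79., 59.]), array([ 625.4, -151.9]))]
```

View pics/w6.png

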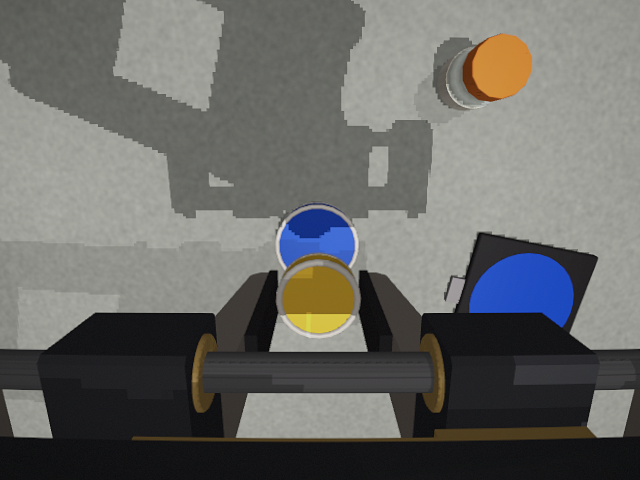

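Yellow is held at (318,299) and blue is undisturbed at (316,236). Carrying yellow to its pad.

>>> drive_tool(plan="3.4 1 0.1 -1 0 0 0; 3.4 3 0.2 -3 0 0 0; 3.4 6 0.3 -5.5 0 0 0; 3.4 10 0.4 -7.5 0 0 0; 3.4 14 0.6 -9 0 0 0")

```text
time_s: 16.85
tool_pos: [478.4, 28.4, 199.1]
ee_rot: [-180.0, -0.0, 89.9]
force: [0.0, 0.2, -0.2]
opening: 37.6
gripper_force: 6.0
```

>>> drive_tool(plan="3.4 4 0.2 -0.5 0 0 0; 3.4 8 0.4 -0.8 0 0 0; 3.4 12 0.6 -0.8 0 0 0; 3.4 16 0.7 -0.8 0 0 0; 3.4 20 0.8 -0.8 0 0 0")

```text
time_s: 17.35
tool_pos: [485.8, 228.8, 205.7]
ee_rot: [-179.9, 0.0, 90.0]
force: [1.2, -0.5, 0.4]
opening: 37.7
gripper_force: 6.0
```

>>> drive_tool(plan="3.4 4 0.2 0 0 0 0; 3.4 8 0.4 0 0 0 0; 3.4 11 0.5 0 0 0 0; 3.4 13 0.6 0 0 0 0; 3.4 14 0.65 0 0 0 0")

```text
time_s: 17.85
tool_pos: [492.6, 368.2, 205.5]
ee_rot: [-179.9, 0.0, 90.1]
force: [0.5, -0.1, 0.7]
opening: 37.7
gripper_force: 6.0
```

>>> drive_tool(plan="3.4 0.4 0 0 0 0 0; 3.4 0.4 0 0 0 0 0; 3.4 0.4 0 0 0 0 0; 3.4 0.4 0 0 0 0 0; 3.4 0.4 0 0 0 0 0")

```text
time_s: 18.35
tool_pos: [493.5, 370.0, 206.4]
ee_rot: [180.0, 0.0, 89.9]
force: [0.0, 0.1, -0.9]
opening: 37.8
gripper_force: 6.0
```

```bash
python3 - <<'E'
from h import *
s=bot.sense(); p=cams.snapshot("wrist")
B=blobs(p,"yellow",6,s,200); print(B); b=max(B,key=lambda q:q[0])[4]; to(b[0],b[1],28)
print(blobs(p,"yellow",s["tool_pos"][2]+12,s,200)[-1])
E
```

```text
[(5596, array([319., 212.]), array([494., 372.]), array([82., 81.]), array([494. , 371.7])), (207, array([318., 260.]), array([492.9, 323.8]), array([66., 19.]), array([493.5, 319.7])), (3726, array([318., 299.]), array([492.8, 281.4]), array([72., 73.]), array([492.9, 281.2]))]
t 18.4 pos [493.5 370.1 206.4] [179.99  -0.    89.96] F [-0.8  0.2 -0.6] op 37.9 6.0 | go cm [ 0.16  0.05 17.84] rv [ 0.    -0.    -0.001]
(3726, array([318., 299.]), array([493.3, 370.4]), array([31., 31.]), array([493.3, 370.3]))
```

>>> drive_tool(plan="3.4 0.15 0.05 1.5 0 0 0; 3.4 0.15 0.05 5 0 0 0; 3.4 0.15 0.05 9 0 0 0; 3.4 0.15 0.05 13 0 0 0; 3.4 0.15 0.05 16 0 0 0")

```text
time_s: 18.9
tool_pos: [492.5, 371.2, 42.8]
ee_rot: [-179.9, 0.1, 90.0]
force: [0.1, -0.6, -0.4]
opening: 37.3
gripper_force: 6.0
```

>>> drive_tool(plan="3.4 0 0 1.4 0 0 0; 3.4 0 0 2.4 0 0 0; 3.4 0 0 3.2 0 0 0; 3.4 0 0 3.5 0 0 0; 3.4 0 0 3.6 0 0 0")

```text
time_s: 19.4
tool_pos: [494.3, 372.6, 10.8]
ee_rot: [179.9, -0.0, 90.0]
force: [0.2, 1.0, -0.5]
opening: 37.7
gripper_force: 6.0
```

>>> drive_tool(plan="3.4 0 0 0 0 0 0; 3.4 0 0 0.03 0 0 0; 3.4 0 0 0.06 0 0 0; 3.4 0 0 0.08 0 0 0; 3.4 0 0 0.08 0 0 0")

```text
time_s: 19.9
tool_pos: [493.8, 372.3, 9.5]
ee_rot: [180.0, -0.0, 90.0]
force: [0.2, 0.5, -0.6]
opening: 37.9
gripper_force: 6.0
```

>>> drive_tool(plan="3.4 0 0 0.02 0 0 0; 3.4 0 0 0.05 0 0 0; 3.4 0 0 0.08 0 0 0; 3.4 0 0 0.08 0 0 0; 3.4 0 0 0.08 0 0 0")

```text
time_s: 20.4
tool_pos: [493.8, 372.2, 8.5]
ee_rot: [-180.0, 0.0, 90.0]
force: [-0.9, 0.1, -0.2]
opening: 37.8
gripper_force: 6.0
```

>>> drive_tool(plan="3.4 0 0 0.01 0 0 0; 3.4 0 0 0.02 0 0 0; 3.4 0 0 0.03 0 0 0; 3.4 0 0 0.03 0 0 0; 3.4 0 0 0.03 0 0 0")

```text
time_s: 20.9
tool_pos: [493.8, 372.2, 8.3]
ee_rot: [-180.0, -0.0, 90.0]
force: [0.7, -0.8, 0.8]
opening: 37.6
gripper_force: 6.0
```

>>> drive_tool(plan="3.4 0 0 0.01 0 0 0; 3.4 0 0 0.02 0 0 0; 3.4 0 0 0.02 0 0 0; 3.4 0 0 0.02 0 0 0; 3.4 0 0 0.02 0 0 0")

```text
time_s: 21.4
tool_pos: [493.8, 372.2, 8.2]
ee_rot: [180.0, -0.0, 90.0]
force: [-1.4, -1.4, 5.2]
opening: 37.7
gripper_force: 6.0
```

Contact. Releasing, then moving to the red dish.

>>> drive_tool(plan="3.4 0 0 -0.03 0 0 0; 3.4 0 0 -0.03 0 0 0; 3.9 0 0 -0.03 0 0 0; 4.2 0 0 -0.03 0 0 0; 4.8 0 0 -0.03 0 0 0")

```text
time_s: 21.9
tool_pos: [493.7, 372.2, 8.2]
ee_rot: [-180.0, 0.0, 90.0]
force: [0.4, 0.4, -0.0]
opening: 47.0
gripper_force: 0.0
```

>>> drive_tool(plan="5.6 0 0 0 0 0 0; 6 0 0 -0.5 0 0 0; 7 0 0 -3 0 0 0; 9.1 0 0 -7 0 0 0; 9.1 0 0 -12 0 0 0")

```text
time_s: 22.4
tool_pos: [492.7, 371.4, 128.4]
ee_rot: [-179.8, 0.1, 90.0]
force: [0.7, 0.8, 0.1]
opening: 81.6
gripper_force: 0.0
```

>>> drive_tool(plan="9.1 0 0 -4 0 0 0; 9.1 0 0 -7 0 0 0; 9.1 0 0 -8 0 0 0; 9.1 0 0 -8 0 0 0; 9.1 0 0 -8 0 0 0")

```text
time_s: 22.9
tool_pos: [493.1, 371.7, 206.9]
ee_rot: [-179.9, 0.1, 90.0]
force: [0.2, -0.4, -0.2]
opening: 90.7
gripper_force: 0.0
```

```bash
python3 - <<'E'
from h import *
to(441,162,208)
s=bot.sense(); p=cams.snapshot("wrist"); cv2.imwrite("pics/w7.png",p["img"])
print(blobs(p,"yellow",6,s,200)); print(blobs(p,"yellow",20,s,200))
E
```

```text
t 22.9 pos [493.1 371.7 206.9] [-1.7991e+02  7.0000e-02  9.0000e+01] F [ 0.2 -0.4 -0.2] op 90.7 0.0 | go cm [-20.97  -5.21  -0.07] rv [-0.002  0.001  0.   ]
[(4313, array([320., 213.]), array([494.2, 372.3]), array([82., 82.]), array([494.3, 370.6])), (849, array([319., 217.]), array([493.3, 369.6]), array([31., 31.]), array([493.3, 369.5]))]
[(4313, array([320., 213.]), array([494.2, 374.8]), array([79., 79.]), array([494.2, 373.1])), (849, array([319., 217.]), array([493.3, 372.2]), array([30., 30.]), array([493.3, 372.1]))]
```

>>> drive_tool(plan="9.1 -3 -0.8 0 0 0 0; 9.1 -7 -1.8 0 0 0 0; 9.1 -11.5 -2.9 0 0 0 0; 9.1 -16 -4 0 0 0 0; 9.1 -19 -4.8 0 0 0 0")

```text
time_s: 23.45
tool_pos: [443.6, 179.5, 206.4]
ee_rot: [-179.8, 0.1, 90.0]
force: [-0.8, -0.3, -0.1]
opening: 91.1
gripper_force: 0.0
```

>>> drive_tool(plan="9.1 -1.5 -0.3 0 0 0 0; 9.1 -2 -0.4 0 0 0 0; 9.1 -2 -0.4 0 0 0 0; 9.1 -2 -0.4 0 0 0 0; 9.1 -2 -0.4 0 0 0 0")

```text
time_s: 23.95
tool_pos: [442.2, 163.2, 208.2]
ee_rot: [-180.0, -0.0, 90.1]
force: [0.1, -0.0, -0.1]
opening: 91.0
gripper_force: 0.0
```

```bash
python3 - <<'E'
from h import *
s=bot.sense(); p=cams.snapshot("wrist")
B=blobs(p,"red",16,s,200); print(B); b=min(B,key=lambda q:q[2][0])[4]; to(b[0],b[1],3.5)
E
```

```text
[(5319, array([524., 216.]), array([640.1, 163.6]), array([80., 80.]), array([640.2, 162.8])), (2381, array([317., 218.]), array([440.6, 161.4]), array([53., 52.]), array([440.4, 161.1]))]
t 24.0 pos [442.  163.1 208.2] [-1.7999e+02 -1.0000e-02  9.0060e+01] F [ 0.8 -0.3 -0.8] op 91.2 0.0 | go cm [-0.21 -0.16 20.47] rv [-0.    -0.     0.001]
```

View pics/w7.png

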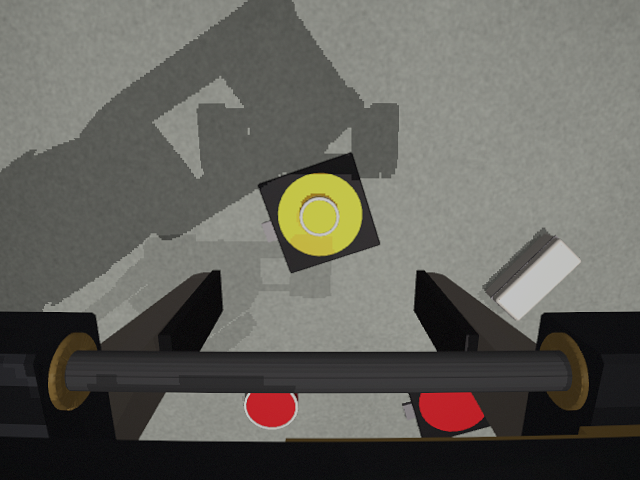

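Yellow is at pixel (319,217), about 1.5 mm off pad centre, which is fine. Descending on red.

>>> drive_tool(plan="9.1 -0.1 -0.1 4.5 0 0 0; 9.1 -0.2 -0.16 9 0 0 0; 9.1 -0.2 -0.16 13.5 0 0 0; 9.1 -0.2 -0.16 16.5 0 0 0; 9.1 -0.2 -0.16 18.2 0 0 0")

```text
time_s: 24.5
tool_pos: [438.8, 160.4, 23.8]
ee_rot: [-179.8, 0.1, 90.0]
force: [1.0, 0.3, 0.5]
opening: 91.3
gripper_force: 0.0
```

>>> drive_tool(plan="9 0 0 1 0 0 0; 8 0 0 1.7 0 0 0; 7.5 0 0 2.1 0 0 0; 7 0 0 2.2 0 0 0; 6.7 0 0 2.2 0 0 0")

```text
time_s: 25.0
tool_pos: [440.7, 160.4, 4.9]
ee_rot: [179.9, -0.0, 90.0]
force: [0.1, -0.1, -0.3]
opening: 67.3
gripper_force: 0.0
```

```bash
python3 - <<'E'
from h import *
s=bot.sense(); p=cams.snapshot("wrist")
B=blobs(p,"red",16,s,200); print(B); to(440.4,161.1,4)
E
```

```text
[(275, array([318., 235.]), array([440.6, 189.8]), array([42., 10.]), array([440.7, 187.5])), (10680, array([319., 296.]), array([440.7, 162.1]), array([53., 52.]), array([440.7, 161.3]))]
t 25.05 pos [440.7 160.4   5. ] [ 1.7994e+02 -2.0000e-02  9.0000e+01] F [-0.  -0.4  0.2] op 67.1 0.0 | go cm [ 0.07 -0.03  0.1 ] rv [ 0.001 -0.     0.   ]
```

>>> drive_tool(plan="6.6 0.08 0 0.08 0 0 0; 6.4 0.08 0 0.08 0 0 0; 6.2 0.08 0 0.08 0 0 0; 6 0.08 0 0.08 0 0 0; 5.8 0.08 0 0.08 0 0 0", squeeze=9)

```text
time_s: 25.55
tool_pos: [440.5, 161.1, 3.7]
ee_rot: [180.0, -0.0, 90.0]
force: [-0.5, -0.1, 1.0]
opening: 59.5
gripper_force: 9.0
```

>>> drive_tool(plan="5.6 0 0 0 0 0 0; 5.6 0 0 0 0 0 0; 5.6 0 0 0 0 0 0; 5.6 0 0 -0.3 0 0 0; 5.6 0 0 -1 0 0 0", squeeze=9)

```text
time_s: 26.05
tool_pos: [439.4, 160.8, 13.4]
ee_rot: [-179.9, 0.0, 90.0]
force: [-1.4, 0.2, -0.5]
opening: 59.7
gripper_force: 9.0
```

>>> drive_tool(plan="5.6 0 0 -1 0 0 0; 5.6 0 0 -3 0 0 0; 5.6 0 0 -6 0 0 0; 5.6 0.0 0 -10 0 0 0; 5.6 0 0 -13 0 0 0")

```text
time_s: 26.55
tool_pos: [440.3, 161.1, 146.3]
ee_rot: [179.9, -0.0, 90.0]
force: [1.7, -0.2, -0.6]
opening: 59.6
gripper_force: 9.0
```

>>> drive_tool(plan="5.6 0 1 -1.5 0 0 0; 5.6 0 3 -4 0 0 0; 5.6 0 6 -6 0 0 0; 5.6 0 10 -6.5 0 0 0; 5.6 0 14 -6.5 0 0 0")

```text
time_s: 27.05
tool_pos: [581.9, 161.2, 211.2]
ee_rot: [179.8, -0.1, 90.0]
force: [0.1, 1.0, -0.2]
opening: 59.9
gripper_force: 9.0
```

>>> drive_tool(plan="5.6 0 3.5 0 0 0 0; 5.6 0 5.5 0 0 0 0; 5.6 0 6.5 0 0 0 0; 5.6 0 6.5 0 0 0 0; 5.6 0 6.5 0 0 0 0")

```text
time_s: 27.55
tool_pos: [644.1, 161.0, 208.7]
ee_rot: [-179.9, 0.0, 90.0]
force: [0.3, 0.3, -0.9]
opening: 59.7
gripper_force: 9.0
```

```bash
python3 - <<'E'
from h import *
s=bot.sense(); p=cams.snapshot("wrist"); cv2.imwrite("pics/w8.png",p["img"])
print(blobs(p,"red",6,s,200)); print(blobs(p,"red",s["tool_pos"][2]+12.5,s,200)); to(646.2,161.5,28)
E
```

```text
[(4295, array([321., 205.]), array([646.1, 170.1]), array([82., 65.]), array([645.9, 169.5])), (299, array([319., 237.]), array([644.2, 137.9]), array([100.,  25.]), array([643.9, 131.9])), (10717, array([318., 298.]), array([643.3,  73.1]), array([125., 121.]), array([643.3,  72.5]))]
[(4295, array([321., 205.]), array([645.1, 203.3]), array([35., 27.]), array([645. , 203.1])), (299, array([319., 237.]), array([644.2, 189.7]), array([42., 10.]), array([644.1, 187.2])), (10717, array([318., 298.]), array([643.9, 162.3]), array([53., 51.]), array([643.9, 162.1]))]
t 27.6 pos [643.9 161.1 208.8] [-1.7995e+02  1.0000e-02  9.0010e+01] F [-0.3 -1.  -0.7] op 59.6 9.0 | go cm [ 0.05  0.24 18.08] rv [-0.001  0.     0.   ]
```

View pics/w8.png

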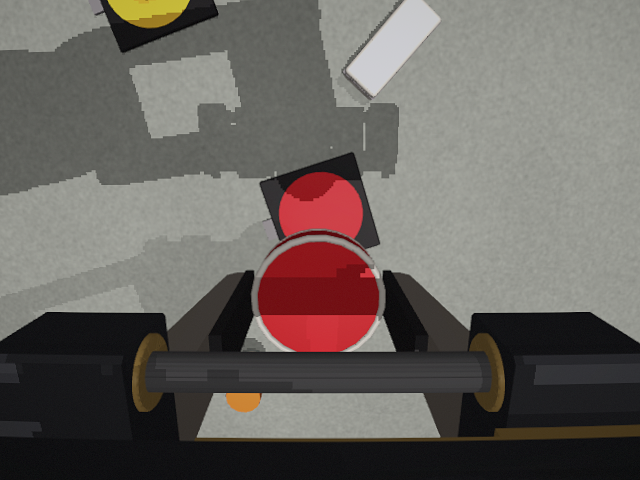

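The red dish is held level above its pad at (321,205). Lowering.

>>> drive_tool(plan="5.6 0 0.2 1.5 0 0 0; 5.6 0 0.2 5 0 0 0; 5.6 0 0.2 9 0 0 0; 5.6 0 0.2 13 0 0 0; 5.6 0 0.2 16 0 0 0")

```text
time_s: 28.1
tool_pos: [645.0, 160.7, 45.4]
ee_rot: [-179.8, 0.0, 90.0]
force: [0.9, -0.2, -0.2]
opening: 59.6
gripper_force: 9.0
```

>>> drive_tool(plan="5.6 0 0 1.4 0 0 0; 5.6 0 0 2.4 0 0 0; 5.6 0 0 3.2 0 0 0; 5.6 0 0 3.6 0 0 0; 5.6 0 0 3.7 0 0 0")

```text
time_s: 28.6
tool_pos: [647.7, 161.2, 12.1]
ee_rot: [179.9, -0.0, 90.0]
force: [-0.5, -0.1, -0.4]
opening: 59.7
gripper_force: 9.0
```

>>> drive_tool(plan="5.6 0 0 0 0 0 0; 5.6 0 0 0.04 0 0 0; 5.6 0 0 0.08 0 0 0; 5.6 0 0 0.12 0 0 0; 5.6 0 0 0.12 0 0 0")

```text
time_s: 29.1
tool_pos: [647.2, 161.0, 10.5]
ee_rot: [180.0, -0.0, 90.0]
force: [-0.4, 0.6, -0.4]
opening: 59.6
gripper_force: 9.0
```

>>> drive_tool(plan="5.6 0 0 0 0 0 0; 5.6 0 0 0.02 0 0 0; 5.6 0 0 0.04 0 0 0; 5.6 0 0 0.04 0 0 0; 5.6 0 0 0.04 0 0 0")

```text
time_s: 29.6
tool_pos: [647.2, 161.0, 10.0]
ee_rot: [-180.0, 0.0, 90.0]
force: [0.5, 0.3, -0.1]
opening: 59.7
gripper_force: 9.0
```

>>> drive_tool(plan="5.6 0 -0.1 0 0 0 0; 5.6 0 -0.1 0.02 0 0 0; 5.6 0 -0.1 0.04 0 0 0; 5.6 0 -0.1 0.04 0 0 0; 5.6 0 -0.1 0.04 0 0 0")

```text
time_s: 30.1
tool_pos: [646.0, 161.0, 9.8]
ee_rot: [-180.0, 0.0, 90.0]
force: [-2.3, -0.1, 4.0]
opening: 59.4
gripper_force: 9.0
```

>>> drive_tool(plan="5.6 0 0 0.01 0 0 0; 5.6 0 0 0.02 0 0 0; 5.6 0 0 0.02 0 0 0; 5.6 0 0 0.02 0 0 0; 5.6 0 0 0.02 0 0 0")

```text
time_s: 30.6
tool_pos: [646.0, 161.0, 9.7]
ee_rot: [-180.0, 0.0, 90.0]
force: [-4.3, -1.3, 6.5]
opening: 59.8
gripper_force: 9.0
```

>>> drive_tool(plan="5.6 0 0 -0.04 0 0 0; 5.6 0 0 -0.04 0 0 0; 6.1 0 0 -0.04 0 0 0; 6.5 0 0 -0.04 0 0 0; 7 0 0 -0.04 0 0 0")

```text
time_s: 31.1
tool_pos: [646.2, 161.0, 9.6]
ee_rot: [-180.0, 0.0, 90.0]
force: [-1.1, -0.7, 0.6]
opening: 69.5
gripper_force: 0.0
```

>>> drive_tool(plan="7.6 0 0 0 0 0 0; 8 0 0 -0.5 0 0 0; 8.5 0 0 -3 0 0 0; 9.1 0 0 -7 0 0 0; 9.1 0 0 -12 0 0 0")

```text
time_s: 31.6
tool_pos: [644.8, 160.7, 129.6]
ee_rot: [-179.8, 0.0, 90.0]
force: [1.0, 0.9, -0.5]
opening: 91.1
gripper_force: 0.0
```

>>> drive_tool(plan="9.1 0 0 -4 0 0 0; 9.1 0 0 -7 0 0 0; 9.1 0 0 -8 0 0 0; 9.1 0 0 -8 0 0 0; 9.1 0 0 -8 0 0 0")

```text
time_s: 32.1
tool_pos: [645.4, 160.8, 208.2]
ee_rot: [-179.9, 0.0, 90.0]
force: [0.8, 0.3, -0.3]
opening: 90.7
gripper_force: 0.0
```

```bash
python3 - <<'E'
from h import *
to(473,-117,208)
s=bot.sense(); p=cams.snapshot("wrist"); cv2.imwrite("pics/w9.png",p["img"])
print(blobs(p,"red",6,s,200)); print(blobs(p,"red",22,s,200))
E
```

```text
t 32.1 pos [645.4 160.8 208.2] [-1.7989e+02  3.0000e-02  9.0000e+01] F [ 0.8  0.3 -0.3] op 90.7 0.0 | go cm [-27.78 -17.24   0.07] rv [-0.002  0.001  0.   ]
[(2408, array([319., 208.]), array([645.6, 166.2]), array([82., 81.]), array([645.6, 161.1])), (2472, array([319., 217.]), array([646. , 158.5]), array([54., 55.]), array([646. , 158.2]))]
[(2408, array([319., 208.]), array([645.6, 168.9]), array([79., 78.]), array([645.6, 164. ])), (2472, array([319., 217.]), array([646. , 161.4]), array([52., 52.]), array([646. , 161.2]))]
```

>>> drive_tool(plan="9.1 -3 -1.9 0 0 0 0; 9.1 -7 -4.4 0 0 0 0; 9.1 -11 -6.8 0 0 0 0; 9.1 -15 -9.3 0 0 0 0; 9.1 -19 -11.8 0 0 0 0")

```text
time_s: 32.65
tool_pos: [525.9, -30.2, 207.8]
ee_rot: [-179.8, -0.0, 90.0]
force: [0.9, -0.4, -0.2]
opening: 91.0
gripper_force: 0.0
```

>>> drive_tool(plan="9.1 -4 -2.5 0 0 0 0; 9.1 -7 -4.4 0 0 0 0; 9.1 -8.8 -5.5 0 0 0 0; 9.1 -8.8 -5.5 0 0 0 0; 9.1 -8.8 -5.5 0 0 0 0")

```text
time_s: 33.15
tool_pos: [472.8, -116.8, 208.7]
ee_rot: [-179.9, -0.0, 89.9]
force: [-0.3, 0.6, -0.6]
opening: 90.9
gripper_force: 0.0
```

```bash
python3 - <<'E'
from h import *
s=bot.sense(); p=cams.snapshot("wrist")
B=blobs(p,"blue",16,s,200); print(B); b=min(B,key=lambda q:q[2][0])[4]; to(b[0],b[1],3.7)
E
```

```text
[(2382, array([319., 216.]), array([ 472.8, -116.5]), array([52., 52.]), array([ 473. , -116.9])), (4519, array([477., 259.]), array([ 628.4, -159.4]), array([80., 79.]), array([ 626.8, -162.2]))]
t 33.2 pos [ 473.2 -116.4  208.9] [-1.7993e+02 -4.0000e-02  8.9980e+01] F [0.6 0.3 0.2] op 90.9 0.0 | go cm [-6.000e-02  1.000e-02  2.052e+01] rv [-0.001 -0.001 -0.   ]
```

View pics/w9.png

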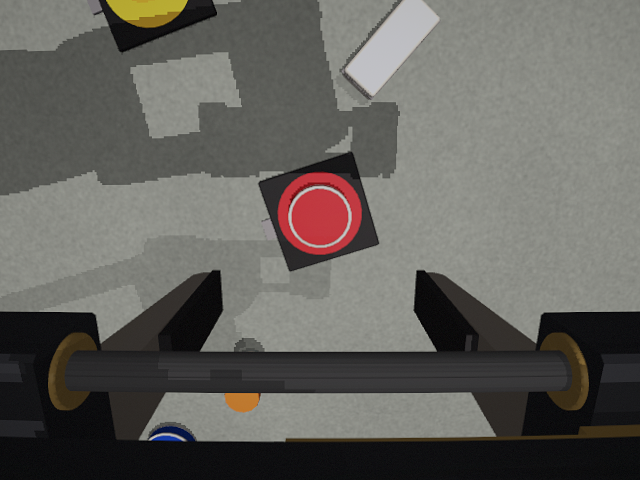

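Red is centred on its pad at (319,217). Descending on blue.

>>> drive_tool(plan="9.1 -0.05 0 4.5 0 0 0; 9.1 -0.05 0 9 0 0 0; 9.1 -0.05 0 13.5 0 0 0; 9.1 -0.05 0 16.5 0 0 0; 9.1 -0.05 0 18.2 0 0 0")

```text
time_s: 33.7
tool_pos: [472.0, -115.8, 24.7]
ee_rot: [-179.8, -0.1, 90.1]
force: [1.1, -0.2, 0.6]
opening: 91.2
gripper_force: 0.0
```

>>> drive_tool(plan="9 0 0 1 0 0 0; 8 0 0 1.7 0 0 0; 7.5 0 0 2.1 0 0 0; 7 0 0 2.3 0 0 0; 6.7 0 0 2.3 0 0 0")

```text
time_s: 34.2
tool_pos: [473.6, -117.5, 5.2]
ee_rot: [179.9, 0.0, 90.0]
force: [-0.2, 0.1, -0.2]
opening: 67.4
gripper_force: 0.0
```

```bash
python3 - <<'E'
from h import *
s=bot.sense(); p=cams.snapshot("wrist")
B=blobs(p,"blue",16,s,200); print(B); to(473,-116.9,3.7)
E
```

```text
[(246, array([317., 234.]), array([473.2, -87.9]), array([39., 10.]), array([474.6, -90.7])), (10589, array([317., 295.]), array([ 473. , -115.9]), array([53., 53.]), array([ 472.9, -116.7])), (501, array([628., 315.]), array([ 615.8, -126.1]), array([17., 14.]), array([ 614.4, -127.4]))]
t 34.25 pos [ 473.6 -117.6    5.4] [1.7994e+02 2.0000e-02 9.0000e+01] F [0.  0.3 0.4] op 66.9 0.0 | go cm [ 0.07 -0.06  0.17] rv [ 0.001  0.    -0.   ]
```

>>> drive_tool(plan="6.6 0.08 -0.05 0.1 0 0 0; 6.4 0.08 -0.05 0.1 0 0 0; 6.2 0.08 -0.05 0.1 0 0 0; 6 0.08 -0.05 0.1 0 0 0; 5.8 0.08 -0.05 0.1 0 0 0", squeeze=9)

```text
time_s: 34.75
tool_pos: [472.9, -116.7, 3.9]
ee_rot: [180.0, 0.0, 90.0]
force: [-0.8, 0.4, 1.3]
opening: 59.8
gripper_force: 9.0
```

>>> drive_tool(plan="5.6 0 0 0 0 0 0; 5.6 0 0 0 0 0 0; 5.6 0 0 0 0 0 0; 5.6 0 0 -0.3 0 0 0; 5.6 0 0 -1 0 0 0", squeeze=9)

```text
time_s: 35.25
tool_pos: [472.0, -116.5, 13.5]
ee_rot: [-179.9, -0.0, 90.0]
force: [-0.4, -0.1, -0.4]
opening: 59.0
gripper_force: 9.0
```

>>> drive_tool(plan="5.6 0 0 -1 0 0 0; 5.6 0 0 -3 0 0 0; 5.6 0 0 -6 0 0 0; 5.6 0.0 0 -10 0 0 0; 5.6 0 0 -13 0 0 0")

```text
time_s: 35.75
tool_pos: [472.9, -116.7, 146.6]
ee_rot: [179.9, 0.0, 90.0]
force: [0.7, -0.0, 0.2]
opening: 59.6
gripper_force: 9.0
```

>>> drive_tool(plan="5.6 -0.3 1 -1.5 0 0 0; 5.6 -0.9 3 -4 0 0 0; 5.6 -1.8 6 -6 0 0 0; 5.6 -3 10 -6.5 0 0 0; 5.6 -4 13 -6.5 0 0 0")

```text
time_s: 36.25
tool_pos: [605.2, -157.3, 211.5]
ee_rot: [179.8, 0.1, 90.0]
force: [0.4, -0.3, -1.2]
opening: 59.8
gripper_force: 9.0
```

>>> drive_tool(plan="5.6 -0.6 2 0 0 0 0; 5.6 -0.85 2.9 0 0 0 0; 5.6 -0.85 2.9 0 0 0 0; 5.6 -0.85 2.9 0 0 0 0; 5.6 -0.85 2.9 0 0 0 0")

```text
time_s: 36.75
tool_pos: [630.6, -164.8, 208.9]
ee_rot: [-180.0, -0.0, 90.0]
force: [-0.5, -0.7, -0.1]
opening: 59.7
gripper_force: 9.0
```

```bash
python3 - <<'E'
from h import *
s=bot.sense(); p=cams.snapshot("wrist")
print(blobs(p,"blue",6,s,200)); print(blobs(p,"blue",s["tool_pos"][2]+12.5,s,200)); to(632,-165.5,12)
E
```

```text
[(4196, array([319., 206.]), array([ 631.1, -156.6]), array([83., 64.]), array([ 631. , -156.7])), (269, array([317., 237.]), array([ 628.6, -187.9]), array([100.,  25.]), array([ 630.5, -194. ])), (10636, array([318., 298.]), array([ 629.9, -253. ]), array([125., 121.]), array([ 629.9, -253.4]))]
[(4196, array([319., 206.]), array([ 630.9, -122.9]), array([35., 27.]), array([ 630.8, -122.9])), (269, array([317., 237.]), array([ 629.8, -136.1]), array([42., 10.]), array([ 630.6, -138.7])), (10636, array([318., 298.]), array([ 630.4, -163.6]), array([53., 51.]), array([ 630.4, -163.7]))]
t 36.8 pos [ 630.7 -164.9  209. ] [-179.98   -0.     90.  ] F [ 0.4 -0.4 -0.2] op 59.6 9.0 | go cm [-0.06  0.13 19.7 ] rv [-0. -0.  0.]
```

>>> drive_tool(plan="5.6 -0.05 -0.05 1.5 0 0 0; 5.6 -0.05 -0.05 5 0 0 0; 5.6 -0.05 -0.05 9 0 0 0; 5.6 -0.05 -0.05 13 0 0 0; 5.6 -0.05 -0.05 16 0 0 0")

```text
time_s: 37.3
tool_pos: [629.2, -165.2, 45.5]
ee_rot: [-179.9, -0.0, 90.0]
force: [-0.4, 0.1, -0.1]
opening: 59.5
gripper_force: 9.0
```

>>> drive_tool(plan="5.6 0 0 1.4 0 0 0; 5.6 0 0 2.4 0 0 0; 5.6 0 0 3.2 0 0 0; 5.6 0 0 3.6 0 0 0; 5.6 0 0 3.7 0 0 0")

```text
time_s: 37.8
tool_pos: [631.6, -165.8, 12.3]
ee_rot: [179.9, 0.0, 90.0]
force: [-0.5, 0.1, -0.1]
opening: 59.6
gripper_force: 9.0
```

>>> drive_tool(plan="5.6 0 0 0 0 0 0; 5.6 0 0 0.04 0 0 0; 5.6 0 0 0.08 0 0 0; 5.6 0 0 0.12 0 0 0; 5.6 0 0 0.12 0 0 0")

```text
time_s: 38.3
tool_pos: [631.2, -165.7, 10.7]
ee_rot: [180.0, 0.0, 90.0]
force: [-0.4, -0.8, -1.1]
opening: 59.7
gripper_force: 9.0
```

>>> drive_tool(plan="5.6 0 0 0 0 0 0; 5.6 0 0 0.02 0 0 0; 5.6 0 0 0.03 0 0 0; 5.6 0 0 0.03 0 0 0; 5.6 0 0 0.03 0 0 0")

```text
time_s: 38.8
tool_pos: [631.2, -165.7, 10.3]
ee_rot: [-180.0, -0.0, 90.0]
force: [0.9, 0.4, -0.6]
opening: 59.6
gripper_force: 9.0
```

>>> drive_tool(plan="5.6 0 0 0 0 0 0; 5.6 0 0 0.02 0 0 0; 5.6 0 0 0.04 0 0 0; 5.6 0 0 0.04 0 0 0; 5.6 0 0 0.04 0 0 0")

```text
time_s: 39.3
tool_pos: [631.2, -165.7, 10.0]
ee_rot: [180.0, 0.0, 90.0]
force: [-0.7, 0.5, 2.2]
opening: 59.6
gripper_force: 9.0
```

>>> drive_tool(plan="5.6 0 0 0.01 0 0 0; 5.6 0 0 0.02 0 0 0; 5.6 0 0 0.02 0 0 0; 5.6 0 0 0.02 0 0 0; 5.6 0 0 0.02 0 0 0")

```text
time_s: 39.8
tool_pos: [631.2, -165.7, 10.0]
ee_rot: [180.0, 0.0, 90.0]
force: [-2.3, 1.0, 5.1]
opening: 59.8
gripper_force: 9.0
```

Blue is in contact with its pad. Releasing, retreating and checking.

>>> drive_tool(plan="5.6 0 0 -0.03 0 0 0; 5.6 0 0 -0.03 0 0 0; 6.1 0 0 -0.03 0 0 0; 6.5 0 0 -0.03 0 0 0; 7 0 0 -0.03 0 0 0")

```text
time_s: 40.3
tool_pos: [631.2, -165.7, 9.8]
ee_rot: [-180.0, -0.0, 90.0]
force: [0.5, 0.2, -0.6]
opening: 69.7
gripper_force: 0.0
```

>>> drive_tool(plan="7.6 0 0 0 0 0 0; 8 0 0 -0.5 0 0 0; 8.5 0 0 -3 0 0 0; 9.1 0 0 -7 0 0 0; 9.1 0 0 -12 0 0 0")

```text
time_s: 40.8
tool_pos: [629.8, -165.3, 129.9]
ee_rot: [-179.8, -0.1, 90.0]
force: [1.1, 0.3, 1.0]
opening: 91.0
gripper_force: 0.0
```

>>> drive_tool(plan="9.1 0 0 -4 0 0 0; 9.1 0 0 -7 0 0 0; 9.1 0 0 -8 0 0 0; 9.1 0 0 -8 0 0 0; 9.1 0 0 -8 0 0 0")

```text
time_s: 41.3
tool_pos: [630.3, -165.5, 208.4]
ee_rot: [-179.9, -0.0, 90.0]
force: [0.1, -0.0, -0.3]
opening: 91.1
gripper_force: 0.0
```

```bash
python3 - <<'E'
from h import *
s=bot.sense(); p=cams.snapshot("wrist"); to(632,-166,208)
print(blobs(p,"blue",6,s,200)); print(blobs(p,"blue",22,s,200))
p=cams.snapshot("side"); cv2.imwrite("pics/side1.png",p["img"])
E
```

```text
t 41.35 pos [ 630.1 -165.4  207.9] [-1.7983e+02 -4.0000e-02  9.0000e+01] F [-0.2 -0.3  0.9] op 91.1 0.0 | go cm [-0.06  0.19 -0.01] rv [-0.003 -0.001 -0.   ]
[(2377, array([320., 210.]), array([ 631.2, -161.4]), array([83., 82.]), array([ 630.6, -166. ])), (2450, array([319., 217.]), array([ 630.8, -168.4]), array([54., 54.]), array([ 631. , -168.4]))]
[(2377, array([320., 210.]), array([ 631.2, -158.7]), array([79., 78.]), array([ 630.6, -163.1])), (2450, array([319., 217.]), array([ 630.8, -165.4]), array([52., 52.]), array([ 631. , -165.4]))]
```

View pics/side1.png

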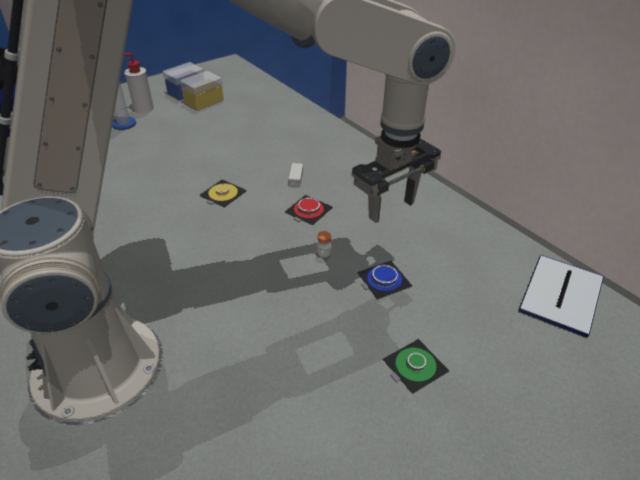

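All four dishes sit on their own pads: yellow (223,192), red (309,208), blue (385,277) and green (416,362). The jar (324,245) and slide box (297,174) are untouched, and the arm is clear.

```bash
python3 -c "
from rig import order
print(order.close_job())"
```

```text
the job is handed in; nothing more can be done
None
```

The job is handed in: all four dishes stand on the pads of their own colour, within about 1.5 mm of centre by the wrist camera, the jar and slide box were not touched, and it took about 41 s.

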